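# Rotate the rivet stock in a skate workshop

### The job

A skate blade has been left on top of the rivet cartons in the sloped lane: first put it in the grey parts tray. Then take the oldest carton, the lowest one, and stand it upright on the blue mat, and load the new green-banded carton into the lane behind the one that is left, pushing the row gently down the lane until it is felt to press against the aluminium stop. Leave the cartons in the row touching, the new one let go and standing square in the lane, and do not disturb the can, the jar or the screwdriver.

Things in the scene. Friction and masses are not known exactly. Their poses are not given: they have to be found in the camera images.
- lane: Fixed sloped lane, steel floor, blue side walls. Origin: upper face of the floor, centre line, 68 mm above the bench. x uphill along the floor (0.244 rad slope; low end to the robot's right), y across, z square to the floor. Floor x -150 to +150 mm; walls 18 mm above it, 58 mm apart inside, 66 outside. Not slippery: cartons stay where left and must be pushed down (1 to 4 N for two).
- head: Fixed bracket at the lane's low end, axes as the lane's; origin on the floor's upper face, 140 mm downhill of the lane's origin. Carries the hard, clamped stop: upright aluminium plate 52 mm wide, top 38 mm above the floor. The plate's uphill face is 0 to 55 mm uphill of this origin; its setting differs each time and no reading gives it (see it or feel it).
- carton_old: Oldest carton, the lowest in the lane: brown with a red band, 66 mm long (x, along the lane) by 48 mm (y, across) by 64 mm high, 180 to 320 g. Origin at the centre of its underside, z up through its top. At first it stands short of the stop.
- carton_next: The carton behind (uphill of) the oldest one; same size, frame and look. It stays in the lane, and must end against the stop.
- carton_new: New carton, cream-white with a green band, same size, mass and frame; stands upright on the bench between robot and lane.
- blade: Skate blade in black holder, 184 mm long (x), 250 g, plates down along the tops of both lane cartons. Origin: centre of the plates' underside; z up to the steel runner. Plates: 52 x 42 mm at x -47, 46 x 38 mm at x +50, 6 mm thick. A straight bridge 14 mm thick (y) spans z 22 to 42 mm, open below for x -28 to +34 mm: pinch it there. Runner above, 5 mm thick, to z 52 mm.
- tray: Fixed grey open parts tray, outside 120 mm (x) by 250 mm (y), 28 mm high, walls and floor 4 mm. Origin at the centre of its underside. It may be on either side of the robot.
- mat: Fixed blue mat on the bench, 140 x 140 mm, 4 mm thick, origin at the centre of its underside. On the other side from the tray.
- can: Bystander: upright red and white spray can, 52 mm across, 150 mm tall; origin at the centre of its underside.
- jar: Bystander: jar, 64 mm across, 75 mm tall; origin at the centre of its underside.
- screwdriver: Bystander: red-handled screwdriver, about 200 mm long, lying beyond the lane; origin at the centre of its underside.
There are look-alikes about, which are no part of the job. Leave any pink look-alike of the carton_old alone.

How it is judged:
By the outcome, as a careful person would: the job done as asked, in the order asked, and still so for the second after the job is handed in, with the robot touching nothing.
It also fails if it takes over 72 s, if anything falls off the work surface, if the arm or the gripper's body presses on something with over 40 N, if the wrist force passes 120 N, or if a joint passes its speed limit or range.

### The arm

A 6-joint arm with a two-finger parallel gripper is mounted at the origin on the work surface. World frame = base frame: x ahead of the robot, y to its left, z up, the work surface at z = 0. Lengths are in mm, angles in degrees, forces in N, time in s.
With the tool pointing down it reaches from about 350 to 800 mm from the base axis. Payload 7.3 kg.
Tool frame: the origin (TCP) lies between the finger pads; the fingertips stand 14 mm ahead of it and the grasp point (between the pads) lies 5 mm behind it (robot.finger_overhang is the distance from the TCP to the fingertips, in mm); z points along the fingers, x is the direction in which the jaws open and shut, and the axes are right-handed (so a half turn about z gives the same grasp; the last joint's range is limited). The gripper opens to 85 mm and grips with 20 to 120 N. Pads are 22 mm wide; open, the fingers measure 114 mm over their backs; the gripper's body (76 mm by 85 mm) begins 54 mm behind the grasp point. The pads swing forward as they close: fully open they stand 13 mm farther back than shut.
Start: joints at [-74.255, 19.595, 87.324, -0, 73.075, -8.365], TCP at [214.481, -479.209, 245.322] pointing down, gripper open.
Joint ranges: [-145.02, 145.02], [-44.19, 115.74], [2.07, 154.8], [-57.11, 237.11], [16.16, 152.29], [-177.93, 177.93]. Speed limits (degrees/s): [147.25, 147.25, 180, 180, 180, 180].

### API

Orientations are given as [roll, pitch, yaw] about the fixed x, y, z axes, in that order (R = Rz(yaw) Ry(pitch) Rx(roll)).
In Python, from plant import robot, capture, workorder gives the robot as it stands. The module is installed in compiled form; this text tells all that it offers.
- The arm moves only by the shell command python3 -m jog 'ROWS' [FORCE]. ROWS is a JSON object of lists of equal length, an entry for each row: "travel": the shift along the tool's x, y, z in mm, a list of three; "yaw": the turn about the tool's z in degrees; "gripper": the finger opening in mm, from 0 to 85.4. A call has 1 to 20 rows; each row is the pose to reach, as a shift and turn from the pose measured when the call began, along the tool's axes at that moment; what a row does not reach only later rows make up. A row lasts 1/10 s, in which the tool goes at most 50 mm and 8.59 degrees, less where a joint would pass 70% of its speed; a pose out of reach is approached as far as the arm can. A call with a gripper value outside its range is refused whole. The fingers move at their own pace and stop on an object; FORCE is the grip in N (left out, the last holds). Time passes only in rows, so rows that repeat a pose let the fingers close. It gives the time, the measured TCP pose, the force and the opening at its end, in the units of the state.
- robot.get_state(): the state, without advancing time (a new reading comes with each control period).
- capture(name): name is "scene" or "side" or "wrist"; returns a dict with "frame" (480x640x3 uint8, red, green, blue), "fx", "fy", "cx", "cy" (pixels), "R" (3x3) and "t" (3): a world point X has camera coordinates R X + t. Camera axes: x right, y down, z forward; pixel columns grow to the right and rows downward; lengths in mm; the calibration is good to about 2 mm. A picture is of the moment at which its call begins. There is no depth.
- workorder.hand_in(): hands the job in, once; it reports no verdict.
The state is a dict: "time": time; "joint_positions": joint angles; "joint_vel": joint speeds; "joint_torque": joint torques, N m; "ee_pos": TCP position; "ee_rot": TCP orientation; "wrist_force": force on the tool from outside, world axes, zero at the start; "moment": the same for the moment, N m; "gripper_width": finger opening in mm.
Only numpy, scipy, OpenCV 4.12 (cv2) and the standard library are available. Lean on these libraries where they do the work, as an engineer would, in place of code of your own. Each camera call takes 0.05 s, during which the arm holds its last target.

## Working session

There is one attempt and no reset: what is moved stays moved. The work goes in short steps, Python scripts to look and compute and a shell command to move; the robot and the scene stay as the last step left them, time stands still between calls to the robot, and variables do not carry over. Pictures are saved under pics/ and viewed, and the job is handed in when it is done.

```bash
mkdir -p pics; ls
python3 - <<'E'
from plant import robot,capture
import cv2,numpy as np
for n in("scene","side","wrist"):
    c=capture(n); cv2.imwrite(f"pics/{n}0.png",c["frame"][:,:,::-1])
    print(n,c["fx"],c["cx"],c["cy"],np.round(c["R"],4).tolist(),np.round(c["t"],1).tolist())
print(robot.get_state())
E
```

```text
pics
scene 485.47362955273195 315.75339949275997 235.41624199925553 [[0.2754, 0.9613, 0.0041], [0.6747, -0.1902, -0.7131], [-0.6848, 0.1992, -0.701]] [-155.5, -362.6, 1405.6]
side 523.2965972264777 312.0229874079573 234.76631812530852 [[-0.9882, -0.1528, 0.0111], [-0.1044, 0.6183, -0.779], [0.1122, -0.7709, -0.6269]] [603.7, 153.1, 1006.1]
wrist 360.22715887606495 313.7016858945215 240.23031214129122 [[0.4089, -0.9126, -0.0016], [-0.8686, -0.3897, 0.3059], [-0.2798, -0.1237, -0.9521]] [-524.2, -40.3, 380.8]
{'time': 0.15, 'joint_positions': array([-7.42542904e+01,  1.96272595e+01,  8.73636354e+01,  2.12060735e-04,
        7.30763926e+01, -8.36339703e+00]), 'joint_vel': array([ 0.08539031, -0.11925803, -0.1907471 , -0.00162304,  0.07546817,
       -0.00862782]), 'joint_torque': array([ 1.34524635e-03, -4.33907497e+01, -2.46146268e+01, -1.76642839e-04,
        5.71839977e-03, -2.35087572e-05]), 'ee_pos': array([ 214.40783337, -478.91076797,  244.79190625]), 'ee_rot': array([-1.79990012e+02,  6.65424261e-02, -6.58909494e+01]), 'wrist_force': array([ 0.85428416,  0.4037085 , -0.26403579]), 'moment': array([-0.03663083, -0.05240647,  0.03309499]), 'gripper_width': 85.58440274765024}
```

View pics/scene0.png

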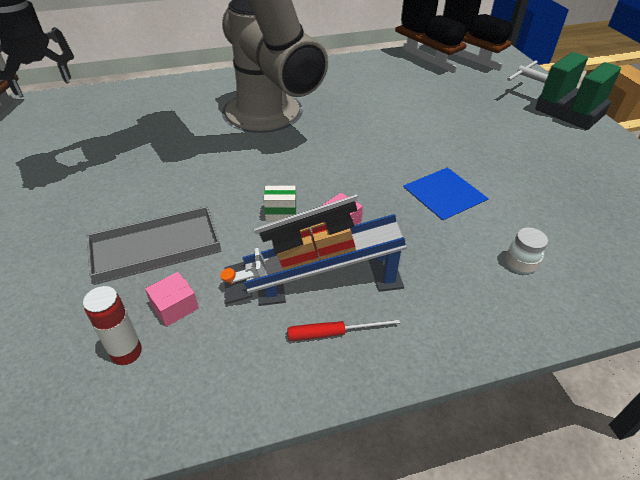

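View pics/side0.png

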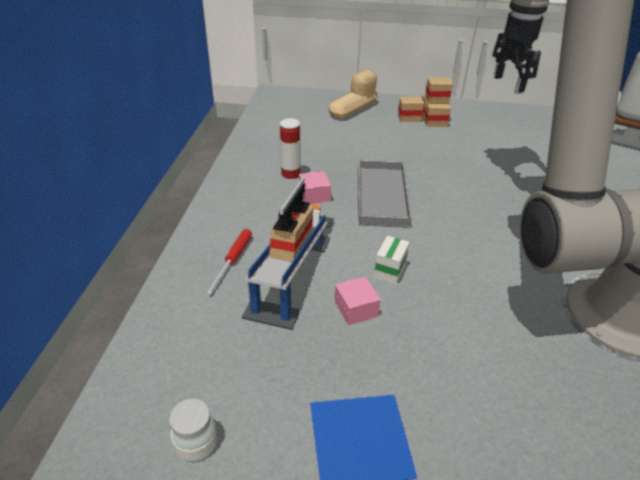

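View pics/wrist0.png

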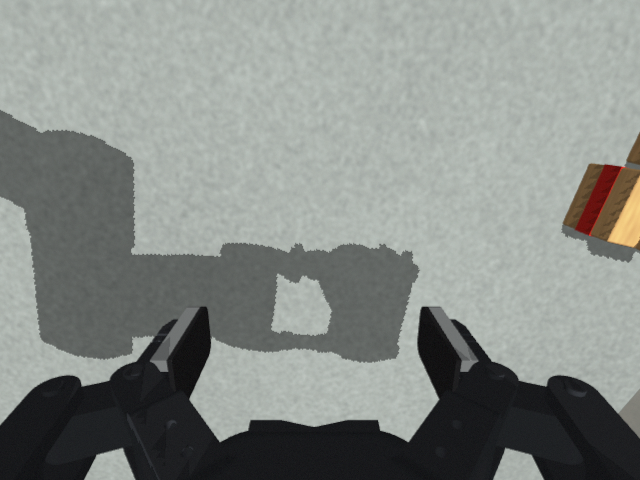

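```bash
cat > h.py <<'E'
from plant import robot,capture
import cv2,numpy as np
def snap(n,tag,box=None,z=1):
    c=capture(n); f=c["frame"][:,:,::-1]
    if box: f=f[box[1]:box[3],box[0]:box[2]]
    f=cv2.resize(f,None,fx=z,fy=z,interpolation=cv2.INTER_CUBIC)
    cv2.imwrite(f"pics/{tag}.png",f); return c
def ray(c,u,v):
    R=np.array(c["R"]);t=np.array(c["t"])
    d=R.T@np.array([(u-c["cx"])/c["fx"],(v-c["cy"])/c["fy"],1]); return -R.T@t,d
def onz(c,u,v,z):
    o,d=ray(c,u,v); return o+d*(z-o[2])/d[2]
def tri(c1,p1,c2,p2):
    A=[];b=[]
    for c,p in((c1,p1),(c2,p2)):
        o,d=ray(c,*p);d/=np.linalg.norm(d);P=np.eye(3)-np.outer(d,d);A.append(P);b.append(P@o)
    A=np.vstack(A);b=np.hstack(b);x,*_=np.linalg.lstsq(A,b,rcond=None)
    return x,np.linalg.norm(A@x-b)
def proj(c,X):
    p=np.array(c["R"])@np.array(X,float)+np.array(c["t"]); return np.array([c["fx"]*p[0]/p[2]+c["cx"],c["fy"]*p[1]/p[2]+c["cy"]])
E
python3 - <<'E'
from h import *
snap("scene","s1",(210,170,430,320),3.6)
snap("scene","s2",(70,170,250,370),3)
snap("scene","s2b",(390,150,560,290),4)
snap("side","d1",(220,160,420,340),4)
E
```

```text
(no output)
```

View pics/s1.png

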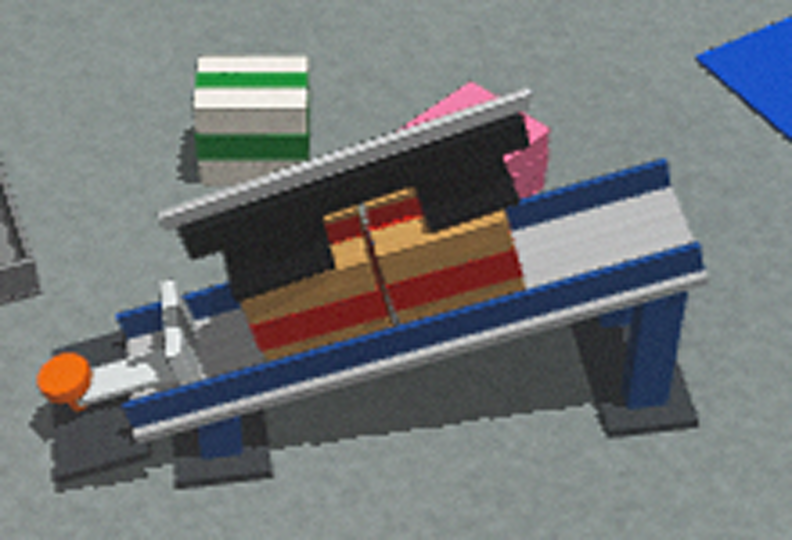

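View pics/d1.png

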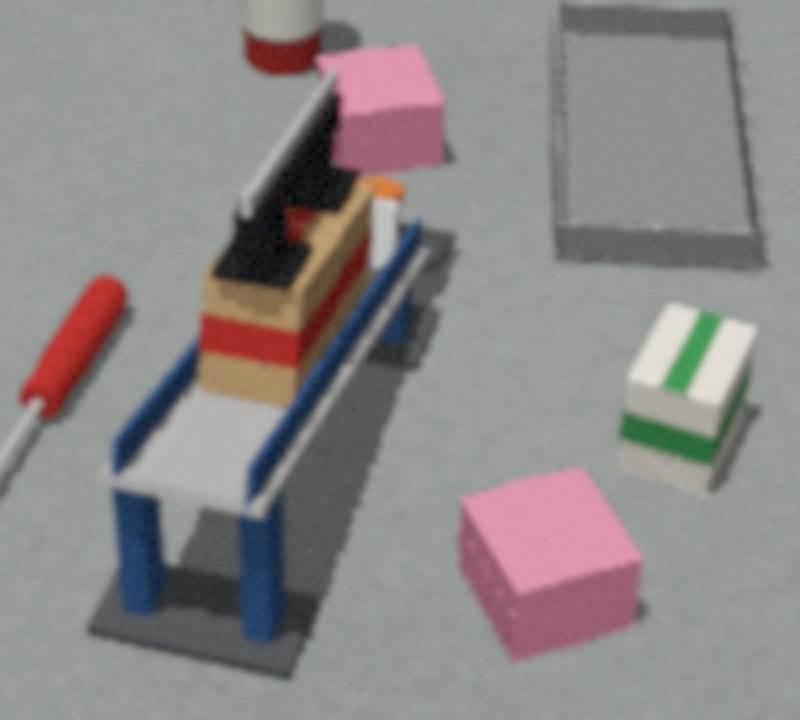

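View pics/s2.png

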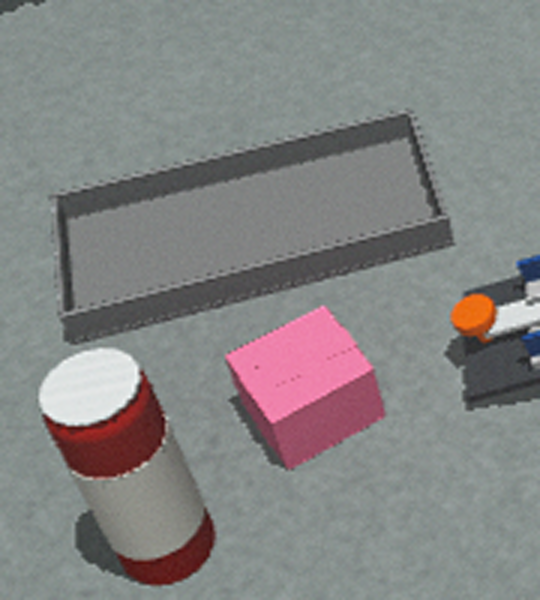

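View pics/s2b.png

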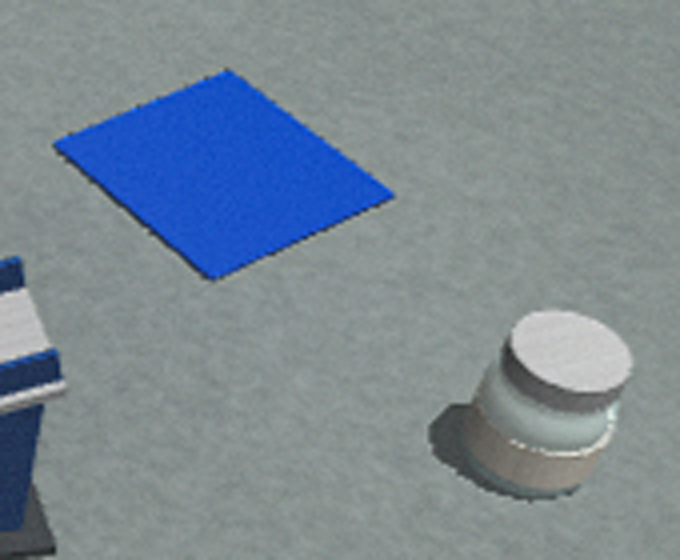

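```bash
cat > fit.py <<'E'
from h import *
from scipy.optimize import least_squares
S=capture("scene");D=capture("side")
a=0.244
def s1(u,v): return (u/3.6+210,v/3.6+170)
def d1(u,v): return (u/4+220,v/4+160)
def s2(u,v): return (u/3+70,v/3+170)
def s2b(u,v): return (u/4+390,v/4+150)
def laneT(p):
    x,y,w=p; w=np.radians(w)
    Rz=np.array([[np.cos(w),-np.sin(w),0],[np.sin(w),np.cos(w),0],[0,0,1]])
    Ry=np.array([[np.cos(a),0,-np.sin(a)],[0,1,0],[np.sin(a),0,np.cos(a)]])
    return Rz@Ry,np.array([x,y,68.])
def fit(obs,T,p0):
    f=lambda p:np.hstack([proj(c,T(p)[0]@np.array(X,float)+T(p)[1])-uv for c,X,uv in obs])
    r=least_squares(f,p0,loss='soft_l1'); return r.x,np.round(r.fun.reshape(-1,2),1).tolist()
obs=[(S,(150,33,18),s1(667,160)),(S,(150,-33,18),s1(700,243)),(S,(-150,-33,18),s1(125,402)),(S,(-150,33,18),s1(118,316)),
 (D,(150,-33,18),d1(118,440)),(D,(150,33,18),d1(252,465)),(D,(-150,33,18),d1(418,224))]
pl,res=fit(obs,laneT,[500,-50,90]); 
if __name__=="__main__":
    print("lane",np.round(pl,1),res)
    def flat(z): 
        def T(p):
            w=np.radians(p[2]);return np.array([[np.cos(w),-np.sin(w),0],[np.sin(w),np.cos(w),0],[0,0,1]]),np.array([p[0],p[1],z])
        return T
    L,t=laneT(pl)
    # plate / carton points on lane planes
    def onlane(c,uv,z):
        o,d=ray(c,*uv); o2=L.T@(o-t);d2=L.T@d; return np.round(o2+d2*(z-o2[2])/d2[2],1)
    def onlaney(c,uv,y):
        o,d=ray(c,*uv); o2=L.T@(o-t);d2=L.T@d; return np.round(o2+d2*(y-o2[1])/d2[1],1)
    print("plate top uphill robot/near corners z38",onlane(S,s1(176,282),38),onlane(S,s1(182,352),38))
    print("next carton top uphill: robot corner, near",onlane(S,s1(507,212),64),onlane(S,s1(523,290),18))
    print("gap tops",onlane(S,s1(372,245),64),"old low near y-24",onlaney(S,s1(245,297),-24),onlaney(S,s1(262,358),-24),"gap y-24",onlaney(S,s1(381,265),-24), onlaney(S,s1(512,238),-24))
    print("blade runner ends z116",onlane(S,s1(165,215),116),onlane(S,s1(528,96),116))
    print("bridge opening",onlane(S,s1(330,215),64+22))
    print("side next top uphill corners",onlane(D,d1(212,275),64),onlane(D,d1(305,290),64))
    print("side runner",onlane(D,d1(248,205),116),onlane(D,d1(335,80),116))
    print("new top",[np.round(onz(S,*s1(*p),64),1) for p in((198,58),(307,58),(308,107),(194,107))])
    print("new top side",[np.round(onz(D,*d1(*p),64),1) for p in((672,305),(756,325),(713,405),(628,380))])
    print("tray",[np.round(onz(S,*s2(*p),28),1) for p in((52,197),(408,113),(450,220),(66,318))])
    print("mat",[np.round(onz(S,*s2b(*p),4),1) for p in((228,70),(394,195),(212,277),(54,145))])
    print("can",onz(S,*s2(90,388),150),"jar",onz(S,*s2b(570,350),75), "pink",[np.round(onz(S,*s2(*p),62),1) for p in((324,307),(227,355),(275,418),(373,370))])
    print("pink2 side",[np.round(onz(D,*d1(*p),64),1) for p in((582,468),(640,560),(515,592),(462,502))])
E
python3 fit.py
```

```text
lane [657.1 -12.3  83. ] [[-0.1, -1.3], [0.8, 0.2], [-0.3, 1.8], [-0.2, -0.7], [-1.9, -0.2], [0.5, 0.9], [0.7, -1.8]]
plate top uphill robot/near corners z38 [-111.5   23.2   38. ] [-112.1  -25.3   38. ]
next carton top uphill: robot corner, near [ 61.4 -19.7  64. ] [ 58.7 -29.8  18. ]
gap tops [ -5.8 -15.9  64. ] old low near y-24 [-72.  -24.   61.9] [-76.9 -24.   16. ] gap y-24 [ -4.3 -24.   57.2] [ 60.4 -24.   50.1]
blade runner ends z116 [-93.5 -10.4 116. ] [ 85.5  -1.4 116. ]
bridge opening [-20.5 -10.4  86. ]
side next top uphill corners [ 65.2 -17.5  64. ] [62.9 26.6 64. ]
side runner [ 97.1   7.5 116. ] [-77.   -2.9 116. ]
new top [array([425.1, -75. ,  64. ]), array([442.9, -11.7,  64. ]), array([487.3, -22.4,  64. ]), array([469.2, -86.6,  64. ])]
new top side [array([465.5, -83.5,  64. ]), array([422.3, -74.3,  64. ]), array([442.5,  -8.6,  64. ]), array([484.6, -20.4,  64. ])]
tray [array([ 440.5, -451.3,   28. ]), array([ 418.9, -207.2,   28. ]), array([ 536.2, -193.1,   28. ]), array([ 557.2, -437.8,   28. ])]
mat [array([400.5, 386. ,   4. ]), array([535.5, 423.1,   4. ]), array([570.6, 290. ,   4. ]), array([439.8, 252.3,   4. ])]
can [ 729.38111012 -382.91288221  150.        ] jar [730.71482544 383.58323893  75.        ] pink [array([ 624. , -276.9,   62. ]), array([ 646.4, -334.5,   62. ]), array([ 700.6, -310.2,   62. ]), array([ 680.9, -253.5,   62. ])]
pink2 side [array([502.4,  46.5,  64. ]), array([472.2, 102.2,  64. ]), array([525.8, 130.9,  64. ]), array([555.5,  78.5,  64. ])]
```

```bash
cat > go.py <<'E'
import sys
from plant import robot
import numpy as np
from scipy.spatial.transform import Rotation as Ro
s=robot.get_state(); x,y,z,w=map(float,sys.argv[1:5])
R=Ro.from_euler('xyz',s["ee_rot"],degrees=True).as_matrix()
d=R.T@(np.array([x,y,z])-s["ee_pos"])
print("t",round(s["time"],2),"shift",np.round(d,1),"yaw",round(-((w-s["ee_rot"][2]+180)%360-180),1),"n",np.linalg.norm(d)/50,"F",np.round(s["wrist_force"],1),"pos",np.round(s["ee_pos"],1),np.round(s["ee_rot"],1),round(s["gripper_width"],1))
E
python3 go.py 657 -30 300 -4
```

```text
t 0.45 shift [-229.2 -587.4  -54.7] yaw -61.9 n 12.65832888511096 F [ 0.1 -0.   0.8] pos [ 214.5 -479.2  245.3] [-180.     0.   -65.9] 85.2
```

```bash
python3 -m jog '{"travel":[[-229,-587,-55],[-229,-587,-55],[-229,-587,-55],[-229,-587,-55],[-229,-587,-55],[-229,-587,-55],[-229,-587,-55],[-229,-587,-55],[-229,-587,-55],[-229,-587,-55],[-229,-587,-55],[-229,-587,-55],[-229,-587,-55],[-229,-587,-55],[-229,-587,-55],[-229,-587,-55]],"yaw":[-62,-62,-62,-62,-62,-62,-62,-62,-62,-62,-62,-62,-62,-62,-62,-62],"gripper":[60,60,60,60,60,60,60,60,60,60,60,60,60,60,60,60]}' 40
python3 - <<'E'
from h import *
snap("wrist","w1",None,1.25)
E
```

```text
time: 2.05
ee_pos: [656.2, -31.2, 300.1]
ee_rot: [180.0, 0.0, -3.9]
wrist_force: [-0.3, -0.4, -0.8]
gripper_width: 59.8
```

View pics/w1.png

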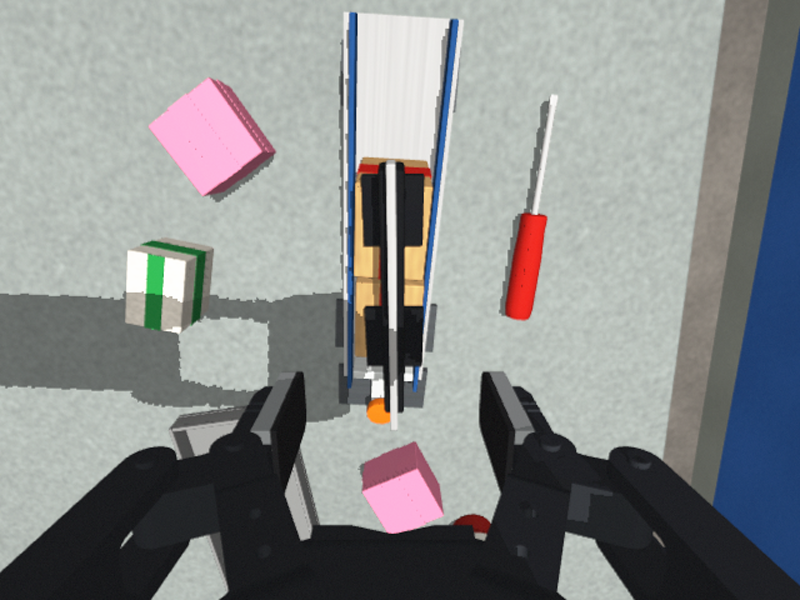

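```bash
cat > f2.py <<'E'
from fit import *
W=capture("wrist")
w=lambda u,v:(u/1.25,v/1.25)
o2=obs+[(W,(150,33,18),w(345,12)),(W,(150,-33,18),w(462,20)),(W,(-150,33,18),w(348,386)),(W,(-150,-33,18),w(418,390))]
pl2,res=fit(o2,laneT,pl); print(np.round(pl2,1),res)
print("wrist only",fit(o2[-4:],laneT,pl))
L,t=laneT(pl2)
def onlane(c,uv,z):
    o,d=ray(c,*uv); o2=L.T@(o-t);d2=L.T@d; return np.round(o2+d2*(z-o2[2])/d2[2],1)
print("runner",onlane(W,w(391,163),116),onlane(W,w(394,428),116),"plates inner",onlane(W,w(362,245),70),onlane(W,w(422,245),70),onlane(W,w(365,308),70),onlane(W,w(424,308),70))
print("gap",onlane(W,w(360,279),64),"uphill end",onlane(W,w(360,165),64),onlane(W,w(432,165),64))
E
python3 f2.py
```

```text
[657.  -13.8  82.9] [[-0.7, -1.1], [0.1, 0.5], [-1.2, 1.7], [-0.9, -0.8], [-1.8, -0.9], [0.5, 0.3], [1.0, -2.1], [3.5, -0.8], [-1.9, -1.6], [0.2, 0.9], [-0.2, 0.4]]
wrist only (array([656.93888674, -14.25030967,  82.81295355]), [[3.7, -0.1], [-1.7, -0.8], [0.1, 1.2], [-0.3, 0.8]])
runner [ 87.8   3.3 116. ] [-95.   -8.4 116. ] plates inner [22.1 19.4 70. ] [ 24.4 -19.3  70. ] [-26.3  16.4  70. ] [-23.7 -25.   70. ]
gap [-6.5 20.7 64. ] uphill end [71.8 22.  64. ] [ 74.3 -21.2  64. ]
```

```bash
python3 go.py 656.2 -38 156 -3.4; python3 -m jog '{"travel":[[0,7,40],[0,7,80],[0,7,120],[0,7,143],[0,7,143],[0,7,143],[0,7,143],[0,7,143],[0,7,143],[0,7,143],[0,7,143]],"yaw":[-0.5,-0.5,-0.5,-0.5,-0.5,-0.5,-0.5,-0.5,-0.5,-0.5,-0.5],"gripper":[60,60,60,60,60,60,0,0,0,0,0]}' 40
python3 - <<'E'
from h import *
snap("scene","s3",(200,150,440,320),3)
E
```

```text
t 2.25 shift [  0.3   6.6 144.7] yaw -0.6 n 2.8971330379889206 F [-0.6  0.5  0.3] pos [656.3 -31.4 300.7] [180.  -0.  -4.] 59.7
time: 3.35
ee_pos: [656.3, -38.5, 159.1]
ee_rot: [180.0, -0.1, -3.5]
wrist_force: [-0.2, -0.2, 6.2]
gripper_width: 13.3
```

View pics/s3.png

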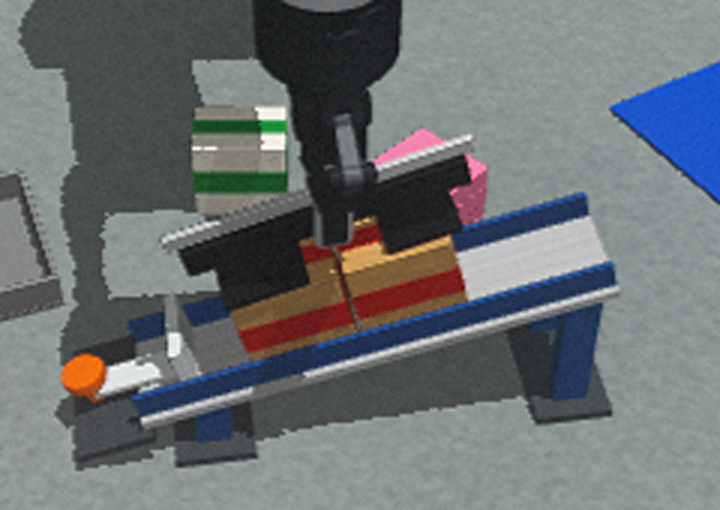

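```bash
python3 -m jog '{"travel":[[0,1,-5],[0,2,-10],[0,4,-20],[0,5,-60],[0,5,-110],[0,5,-110]],"yaw":[0,0,0,0,0,0],"gripper":[0,0,0,0,0,0]}' 60
python3 - <<'E'
from h import *
snap("scene","s4",(200,100,440,320),3)
E
python3 go.py 488 -322 240 5
```

```text
time: 4.0
ee_pos: [658.5, -44.1, 278.1]
ee_rot: [179.9, -1.0, -3.5]
wrist_force: [1.3, -0.7, -1.6]
gripper_width: 12.6
t 4.05 shift [-152.5  287.9   32.8] yaw -8.5 n 6.548471245868259 F [ 0.5  0.1 -3. ] pos [657.3 -43.8 274.1] [179.9  -0.7  -3.5] 13.2
```

View pics/s4.png

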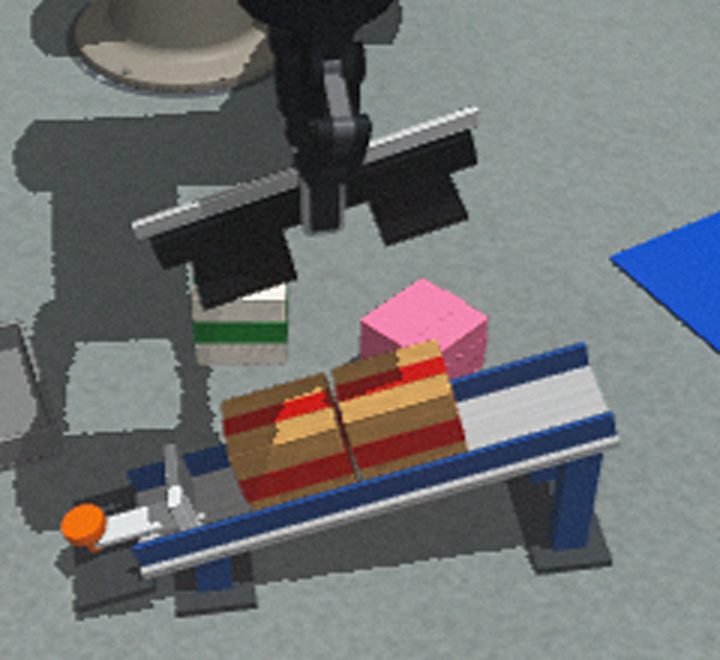

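```bash
python3 -m jog '{"travel":[[-44,82,0],[-87,164,10],[-130,246,20],[-153,288,33],[-153,288,33],[-153,288,33],[-153,288,33],[-153,288,33],[-153,288,33],[-153,288,33],[-153,288,33]],"yaw":[-2,-4,-6,-8.5,-8.5,-8.5,-8.5,-8.5,-8.5,-8.5,-8.5],"gripper":[0,0,0,0,0,0,0,0,0,0,0]}' 60
python3 go.py 488 -322 70 5
python3 - <<'E'
from h import *
snap("scene","s5",(40,60,280,320),3*.75)
E
```

```text
time: 5.15
ee_pos: [488.1, -320.9, 239.6]
ee_rot: [179.8, -0.6, 5.1]
wrist_force: [0.8, 0.2, -2.7]
gripper_width: 12.9
t 5.15 shift [ -2.1   0.6 169.6] yaw 0.1 n 3.3925083143934955 F [ 0.8  0.2 -2.7] pos [ 488.1 -320.9  239.6] [179.8  -0.6   5.1] 12.9
```

View pics/s5.png

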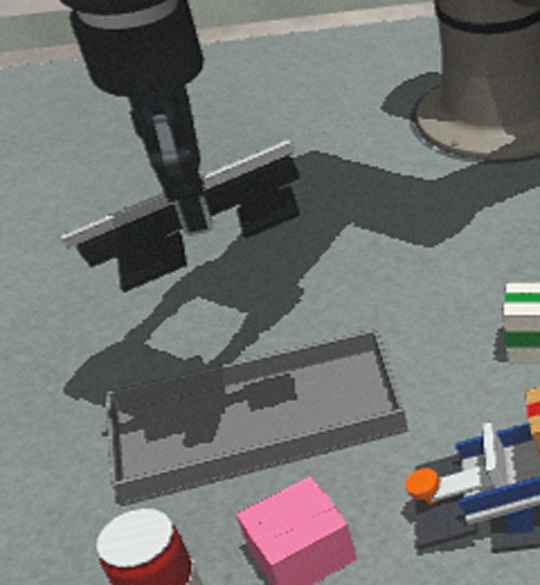

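```bash
python3 -m jog '{"travel":[[-2,0,50],[-2,0,100],[-2,0,140],[-2,0,165],[-2,0,175],[-2,0,180],[-2,0,185],[-2,0,190],[-2,0,190]],"yaw":[0,0,0,0,0,0,0,0,0],"gripper":[0,0,0,0,0,0,0,0,0]}' 25
```

```text
time: 6.1
ee_pos: [489.2, -322.2, 50.9]
ee_rot: [179.7, -0.8, 5.2]
wrist_force: [1.1, -0.1, 0.2]
gripper_width: 12.8
```

```bash
python3 -m jog '{"travel":[[0,0,3],[0,0,6],[0,0,9],[0,0,12],[0,0,15],[0,0,15]],"yaw":[0,0,0,0,0,0],"gripper":[0,0,0,0,0,0]}' 20
python3 - <<'E'
from h import *
snap("scene","s6",(60,120,260,320),3)
E
```

```text
time: 6.7
ee_pos: [490.4, -322.1, 37.8]
ee_rot: [179.6, -0.9, 5.2]
wrist_force: [-0.1, 5.6, 7.9]
gripper_width: 13.2
```

View pics/s6.png

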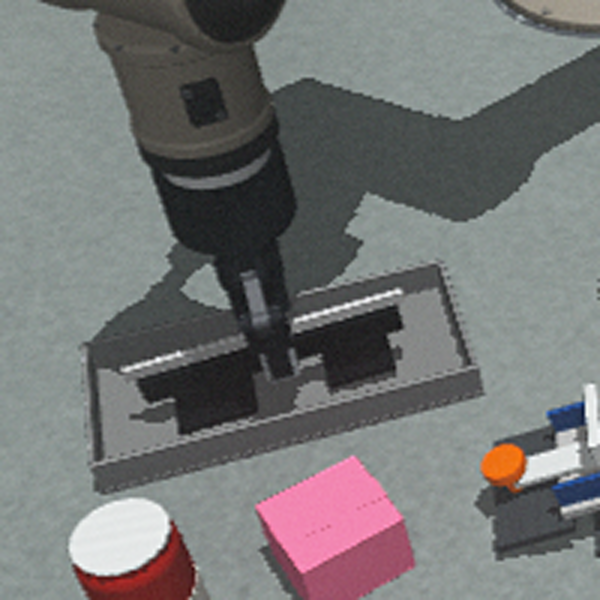

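```bash
python3 -m jog '{"travel":[[0,0,2],[0,0,4],[0,0,4],[0,0,4],[0,0,4],[0,0,3],[0,0,3],[0,0,-30],[0,0,-80],[0,0,-120],[0,0,-120]],"yaw":[0,0,0,0,0,0,0,0,0,0,0],"gripper":[0,0,0,30,45,50,50,50,50,50,50]}' 20
python3 - <<'E'
from h import *
snap("scene","s7",(60,120,260,320),3)
E
python3 go.py 657 -60 245 -7
```

```text
time: 7.85
ee_pos: [490.9, -323.6, 164.1]
ee_rot: [179.1, -1.4, 5.2]
wrist_force: [-0.6, -0.3, 0.2]
gripper_width: 50.1
t 7.9 shift [ 192.  -245.5  -83. ] yaw 12.2 n 6.450719899109719 F [ 0.8 -0.1 -0.2] pos [ 489.7 -322.6  160.9] [179.3  -1.1   5.2] 49.9
```

View pics/s7.png

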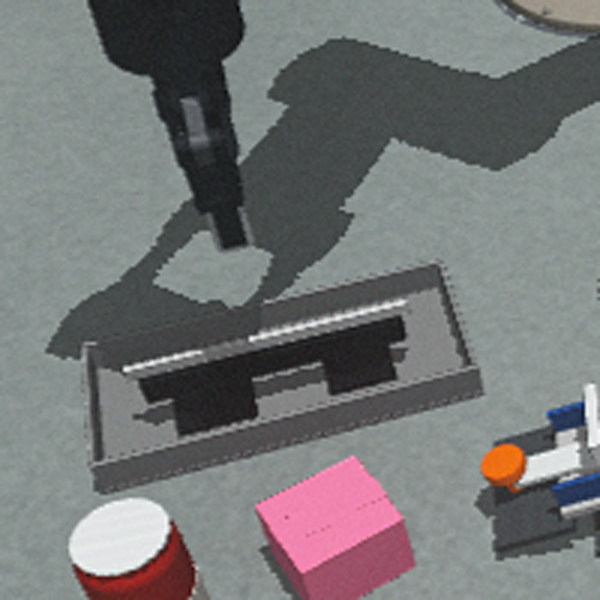

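```bash
python3 -m jog '{"travel":[[40,-40,-50],[80,-82,-85],[120,-135,-88],[160,-188,-88],[186,-242,-88],[186,-242,-88],[186,-242,-88],[186,-242,-88],[186,-242,-88],[186,-242,-88],[186,-242,-88]],"yaw":[2,4,6,8,10,12.2,12.2,12.2,12.2,12.2,12.2],"gripper":[70,75,75,75,75,75,75,75,75,75,75]}' 40
python3 - <<'E'
from h import *
snap("wrist","w2",None,1.25)
E
```

```text
time: 9.0
ee_pos: [650.8, -65.5, 249.4]
ee_rot: [179.6, -1.2, -7.1]
wrist_force: [-0.6, 0.1, -0.2]
gripper_width: 75.0
```

View pics/w2.png

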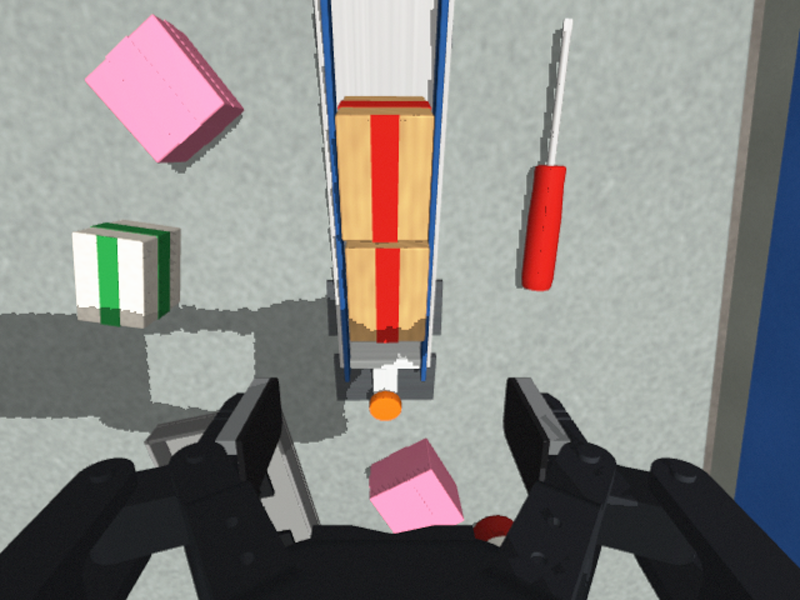

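```bash
cat > ln.py <<'E'
from h import *
from fit import laneT
L,t=laneT([657,-13.8,82.9])
def onlane(c,uv,z):
    o,d=ray(c,*uv); o2=L.T@(o-t);d2=L.T@d; return np.round(o2+d2*(z-o2[2])/d2[2],1)
def W2w(p): return np.round(L@np.array(p,float)+t,1)
w=lambda u,v:(u/1.25,v/1.25)
E
python3 - <<'E'
from ln import *
W=capture("wrist")
for n,p in dict(oldUL=(346,248),oldUR=(429,248),oldLL=(350,341),oldLR=(425,341),nUL=(338,114),nUR=(434,115),nLL=(344,240),nLR=(430,240)).items(): print(n,onlane(W,w(*p),64))
print("stop",onlane(W,w(352,344),38),onlane(W,w(352,363),38))
E
python3 go.py 651 -62.4 98 -7.1
```

```text
oldUL [-8.3 23.  64. ]
oldUR [ -8.6 -23.8  64. ]
oldLL [-73.9  23.7  64. ]
oldLR [-74.4 -24.5  64. ]
nUL [62.4 23.3 64. ]
nUR [ 62.  -22.8  64. ]
nLL [-3.4 23.9 64. ]
nLR [ -3.6 -24.2  64. ]
stop [-96.4  24.8  38. ] [-114.    25.5   38. ]
t 9.2 shift [ -3.7  -3.5 151.9] yaw -0.0 n 3.0393408999098175 F [-0.2 -0.2 -0.2] pos [651.1 -64.9 249.9] [179.6  -1.3  -7.1] 74.8
```

```bash
python3 -m jog '{"travel":[[-1,-2,50],[-2,-2,100],[-3.5,-2,135],[-3.5,-2,151],[-3.5,-2,151],[-3.5,-2,151],[-3.5,-2,151],[-3.5,-2,151],[-3.5,-2,151],[-3.5,-2,151]],"yaw":[0,0,0,0,0,0,0,0,0,0],"gripper":[75,75,75,75,75,0,0,0,0,0]}' 40
python3 - <<'E'
from h import *
snap("scene","s8",(200,150,440,320),3)
E
```

```text
time: 10.2
ee_pos: [652.0, -64.3, 101.2]
ee_rot: [179.6, -1.5, -7.1]
wrist_force: [-0.9, -0.6, 6.4]
gripper_width: 47.6
```

View pics/s8.png

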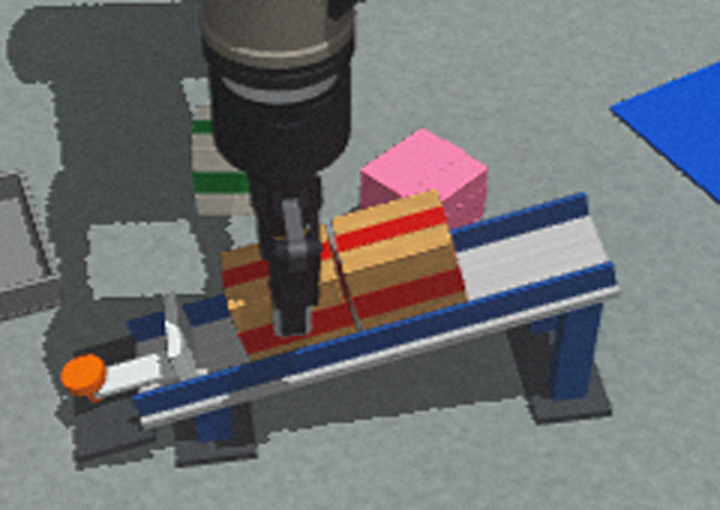

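```bash
python3 -m jog '{"travel":[[0,2,-5],[0,4,-14],[0,9,-32],[0,15,-60],[0,25,-100],[0,25,-140],[0,25,-140]],"yaw":[0,0,0,0,0,0,0],"gripper":[0,0,0,0,0,0,0]}' 60
python3 - <<'E'
from h import *
snap("scene","s9",(200,100,440,320),3)
E
python3 go.py 487 338 240 15
```

```text
time: 10.95
ee_pos: [647.8, -88.6, 248.9]
ee_rot: [179.5, -2.2, -7.1]
wrist_force: [1.2, -0.2, -1.6]
gripper_width: 47.3
t 11.0 shift [-211.3 -403.    -5. ] yaw -22.1 n 9.10167071067819 F [-0.6  0.8 -4.3] pos [646.7 -88.1 245.3] [179.5  -1.9  -7.1] 47.0
```

View pics/s9.png

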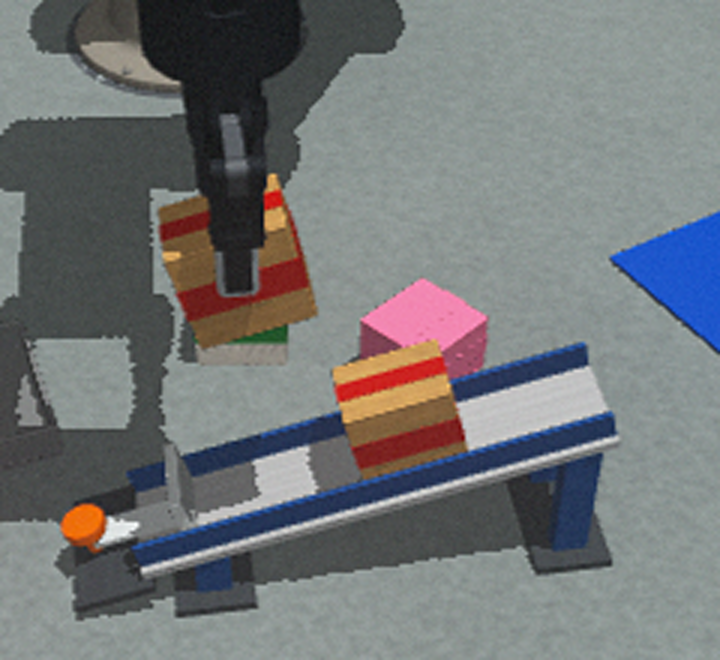

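```bash
python3 -m jog '{"travel":[[-20,-40,0],[-43,-82,-3],[-66,-124,-5],[-89,-166,-5],[-112,-208,-5],[-135,-250,-5],[-158,-292,-5],[-181,-334,-5],[-204,-376,-5],[-211,-403,-5],[-211,-403,-5],[-211,-403,-5],[-211,-403,-5],[-211,-403,-5]],"yaw":[-2,-4,-6,-8,-10,-12,-14,-16,-18,-20,-22,-22,-22,-22],"gripper":[0,0,0,0,0,0,0,0,0,0,0,0,0,0]}' 60
python3 go.py 487 338 62 15
python3 - <<'E'
from h import *
snap("scene","s10",(360,60,560,280),3*.85)
E
```

```text
time: 12.4
ee_pos: [487.3, 337.1, 239.5]
ee_rot: [178.8, -1.5, 14.8]
wrist_force: [-0.4, 0.9, -2.9]
gripper_width: 46.8
t 12.4 shift [ -4.7  -4.5 177.3] yaw -0.2 n 3.5491366899397905 F [-0.4  0.9 -2.9] pos [487.3 337.1 239.5] [178.8  -1.5  14.8] 46.8
```

View pics/s10.png

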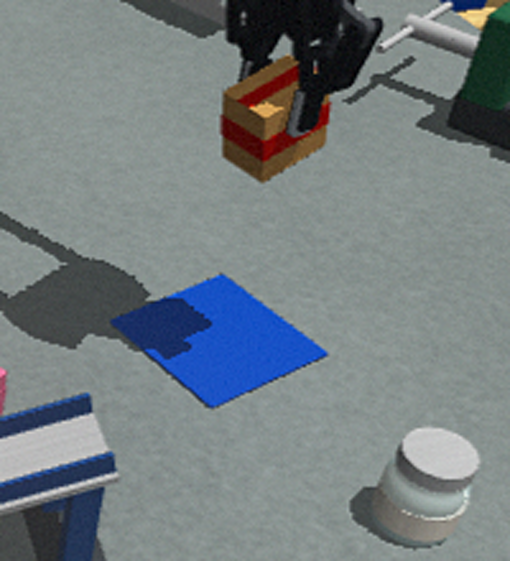

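```bash
python3 -m jog '{"travel":[[-1,-1,50],[-2,-2,100],[-4,-4,145],[-5,-4.5,172],[-5,-4.5,180],[-5,-4.5,183],[-5,-4.5,186],[-5,-4.5,189],[-5,-4.5,191],[-5,-4.5,191]],"yaw":[0,0,0,0,0,0,0,0,0,0],"gripper":[0,0,0,0,0,0,0,0,0,0]}' 20
python3 - <<'E'
from h import *
snap("scene","s11",(360,60,560,280),3*.85)
E
```

```text
time: 13.45
ee_pos: [488.5, 339.3, 54.0]
ee_rot: [179.0, -1.8, 14.8]
wrist_force: [-7.9, -0.6, 22.0]
gripper_width: 47.6
```

View pics/s11.png

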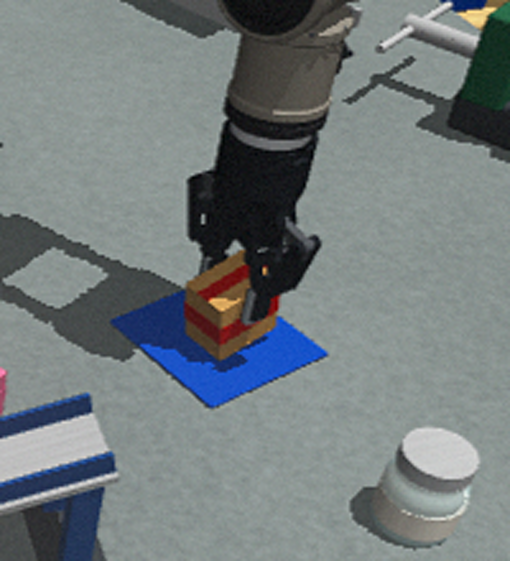

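```bash
python3 -m jog '{"travel":[[0,0,-1],[0,0,-1],[0,0,-1],[0,0,-2],[-1,0,-35],[-2,0,-80],[-3,0,-125],[-4,0,-160],[-4,0,-160],[-4,0,-160],[-4,0,-160]],"yaw":[0,0,0,0,0,0,0,0,0,0,0],"gripper":[55,70,78,78,78,78,78,78,78,78,78]}' 20
python3 - <<'E'
from h import *
snap("scene","s12",(360,60,560,280),3*.85)
E
python3 go.py 457 -48 215 -16.5
```

```text
time: 14.6
ee_pos: [478.2, 339.3, 212.1]
ee_rot: [178.9, -1.7, 14.8]
wrist_force: [1.2, -0.2, 0.0]
gripper_width: 77.8
t 14.65 shift [-119.1  369.1    0.5] yaw 31.3 n 7.757229575036406 F [-1.   0.2 -0.4] pos [478.2 339.3 211.9] [178.9  -1.7  14.8] 78.2
```

View pics/s12.png

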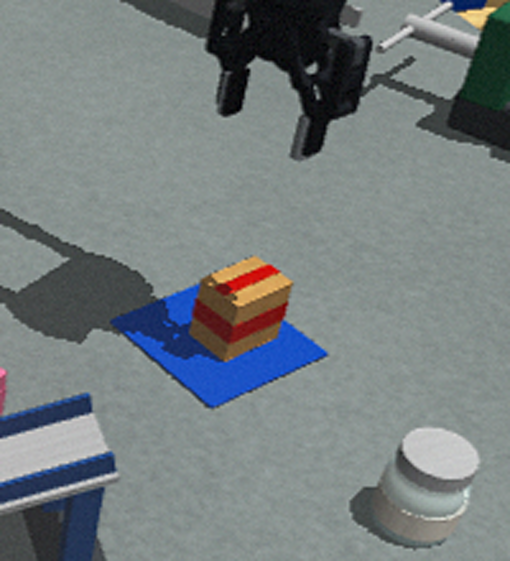

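```bash
python3 go.py 434 -125 215 -16.5; python3 -m jog '{"travel":[[-12,40,0],[-24,84,0],[-36,130,0],[-48,176,0],[-60,222,0],[-72,268,0],[-84,314,0],[-96,360,0],[-112,400,-2],[-122,436,-2],[-122,438,-2],[-122,438,-2],[-122,438,-2]],"yaw":[3,7,11,15,19,23,27,30,31.3,31.3,31.3,31.3,31.3],"gripper":[78,78,78,78,78,78,78,78,78,78,78,78,78]}' 40
python3 - <<'E'
from h import *
snap("wrist","w3",None,1.25)
E
```

```text
t 14.65 shift [-161.   437.7    0.5] yaw 31.3 n 9.327596269308714 F [-1.   0.2 -0.4] pos [478.2 339.3 211.9] [178.9  -1.7  14.8] 78.2
time: 15.95
ee_pos: [471.4, -114.4, 217.9]
ee_rot: [180.0, -1.9, -16.5]
wrist_force: [-0.9, -0.3, 0.2]
gripper_width: 78.1
```

View pics/w3.png

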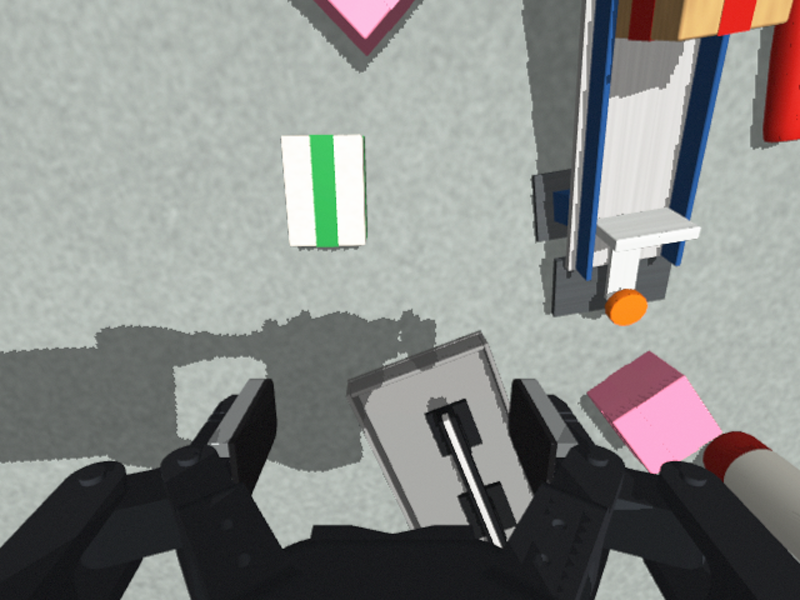

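```bash
python3 - <<'E'
from ln import *
W=capture("wrist")
P=[onz(W,*w(*p),64) for p in((281,136),(362,135),(365,243),(290,245))]
print(np.round(P,1).tolist(),np.mean(P,0)); 
d=(P[0]+P[1]-P[2]-P[3]); print(np.degrees(np.arctan2(d[1],d[0])))
print("plate",[onlane(W,w(*p),38).tolist() for p in((597,226),(684,209),(700,230),(616,249))])
E
python3 go.py 457 -48 215 -16.5
```

```text
[[439.1, -11.4, 64.0], [484.9, -24.3, 64.0], [467.3, -86.2, 64.0], [421.6, -73.8, 64.0]] [453.21245879 -48.91310933  64.        ]
74.20034508604265
plate [[-99.2, 39.4, 38.0], [-97.6, -12.6, 38.0], [-113.6, -25.5, 38.0], [-117.1, 25.9, 38.0]]
t 16.15 shift [-32.9 -59.3   2.4] yaw 0.1 n 1.3573908132675252 F [ 0.4 -0.9  0.8] pos [ 471.7 -114.2  218.6] [179.9  -2.  -16.4] 78.0
```

```bash
python3 go.py 453.5 -48.8 120 -15.8;python3 go.py 453.5 -48.8 43 -15.8
```

```text
t 16.15 shift [-39.3 -57.6  97.2] yaw -0.6 n 2.3931427644274024 F [ 0.4 -0.9  0.8] pos [ 471.7 -114.2  218.6] [179.9  -2.  -16.4] 78.0
t 16.15 shift [-42.  -57.7 174.2] yaw -0.6 n 3.7643147154311665 F [ 0.4 -0.9  0.8] pos [ 471.7 -114.2  218.6] [179.9  -2.  -16.4] 78.0
```

```bash
python3 -m jog '{"travel":[[-20,-30,20],[-37,-57.5,60],[-39,-57.5,90],[-40,-57.5,125],[-41,-57.5,160],[-42,-57.5,174],[-42,-57.5,174],[-42,-57.5,174],[-42,-57.5,174],[-42,-57.5,174],[-42,-57.5,174],[-42,-57.5,174]],"yaw":[-0.6,-0.6,-0.6,-0.6,-0.6,-0.6,-0.6,-0.6,-0.6,-0.6,-0.6,-0.6],"gripper":[78,78,78,78,78,78,78,0,0,0,0,0]}' 40
python3 - <<'E'
from h import *
snap("scene","s13",(200,120,440,320),3)
E
```

```text
time: 17.35
ee_pos: [454.0, -49.0, 44.7]
ee_rot: [179.9, -2.1, -15.8]
wrist_force: [-1.4, 0.7, 5.8]
gripper_width: 47.6
```

View pics/s13.png

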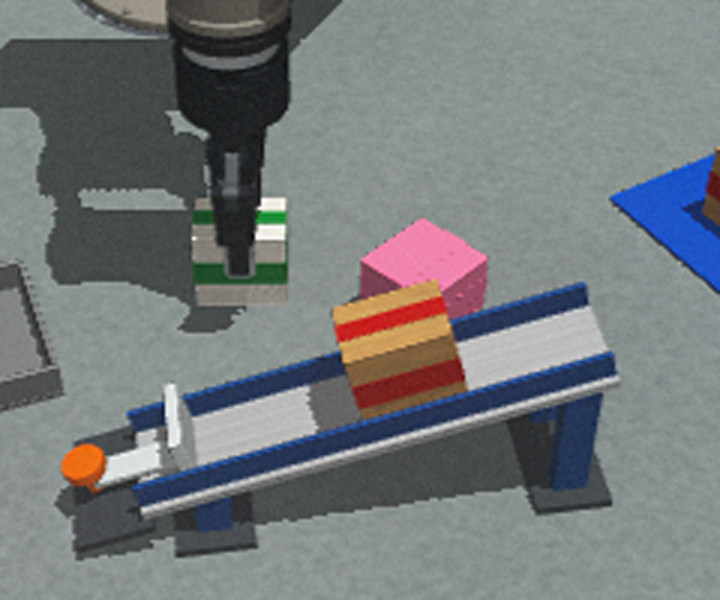

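```bash
python3 -m jog '{"travel":[[0,0,-15],[2,0,-60],[4,0,-105],[5,0,-150],[6,0,-180],[7,0,-195],[7,0,-195],[7,0,-195],[7,0,-195]],"yaw":[0,0,0,0,0,0,0,0,0],"gripper":[0,0,0,0,0,0,0,0,0]}' 60
python3 go.py 668 74.4 240 -7.1
```

```text
time: 18.3
ee_pos: [453.2, -48.5, 238.6]
ee_rot: [179.9, -2.0, -15.8]
wrist_force: [-0.8, -0.2, -2.9]
gripper_width: 47.2
t 18.3 shift [ 173.1 -176.8    4.3] yaw -8.7 n 4.949814237942225 F [-0.8 -0.2 -2.9] pos [453.2 -48.5 238.6] [179.9  -2.  -15.8] 47.2
```

```bash
python3 -m jog '{"travel":[[30,-30,0],[65,-65,0],[100,-100,2],[135,-135,4],[165,-165,4],[173,-177,4],[173,-177,4],[173,-177,4],[173,-177,4],[173,-177,4]],"yaw":[-2,-4,-6,-8,-8.7,-8.7,-8.7,-8.7,-8.7,-8.7],"gripper":[0,0,0,0,0,0,0,0,0,0]}' 60
python3 go.py 668 74.4 150 -7.1
python3 - <<'E'
from h import *
snap("wrist","w4",None,1.25)
E
```

```text
time: 19.3
ee_pos: [667.3, 73.8, 240.6]
ee_rot: [179.6, -1.9, -7.2]
wrist_force: [-0.2, 0.3, -2.3]
gripper_width: 47.2
t 19.3 shift [-2.4 -1.3 90.6] yaw -0.1 n 1.8122884243285933 F [-0.2  0.3 -2.3] pos [667.3  73.8 240.6] [179.6  -1.9  -7.2] 47.2
```

View pics/w4.png

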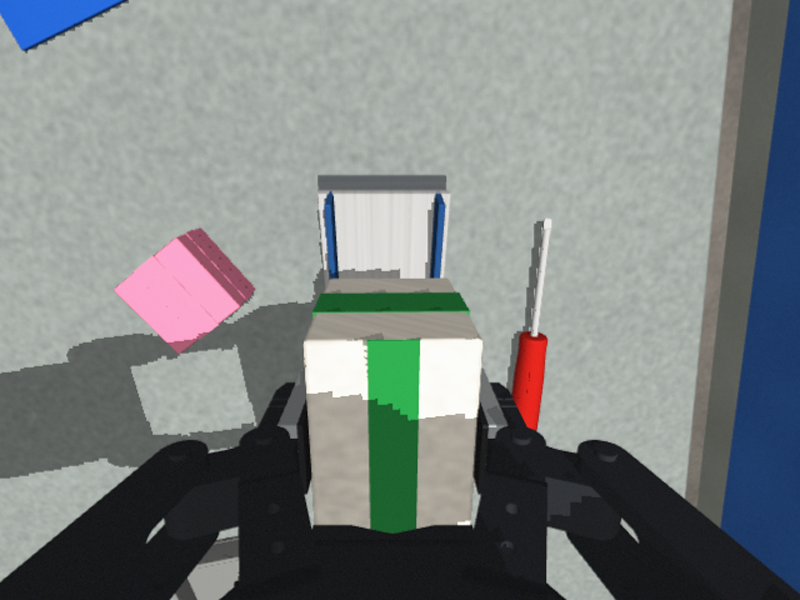

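Run:
```python
from ln import *
W=capture("wrist")
print("wall tops end",onlane(W,w(326,192),18),onlane(W,w(444,194),18),onlane(W,w(337,278),18),onlane(W,w(433,278),18))
# held carton bottom back edge & top back edge
zt=240.6+5-49.7
for p in((316,281),(453,279)): q=onz(W,*w(*p),zt); print("bot",q.round(1),(L.T@(q-t)).round(1))
for p in((304,340),(482,339)): q=onz(W,*w(*p),zt+64); print("top",q.round(1),(L.T@(q-t)).round(1))
```

```text
wall tops end [156.8  31.5  18. ] [155.5 -31.6  18. ] [104.5  28.7  18. ] [103.9 -28.5  18. ]
bot [642.9 108.  195.9] [146.5  29.1  95.3]
bot [697.3 101.5 195.9] [146.8 -25.7  95.3]
top [648.1 109.2 259.9] [163.8  24.  157. ]
top [694.8 103.  259.9] [163.4 -23.  157.1]
```

```bash
python3 -m jog '{"travel":[[-1,-1,40],[-2,-1,70],[-2.4,-1.3,90],[-2.4,-1.3,94],[-2.4,-1.3,97],[-2.4,-1.3,97],[-2.4,-1.3,97]],"yaw":[0,0,0,0,0,0,0],"gripper":[0,0,0,0,0,0,0]}' 20
python3 - <<'E'
from h import *
snap("scene","s14",(220,120,440,320),3)
E
```

```text
time: 20.2
ee_pos: [669.4, 74.7, 145.4]
ee_rot: [179.7, -2.1, -7.2]
wrist_force: [-0.6, 0.6, -2.1]
gripper_width: 47.5
```

View pics/s14.png

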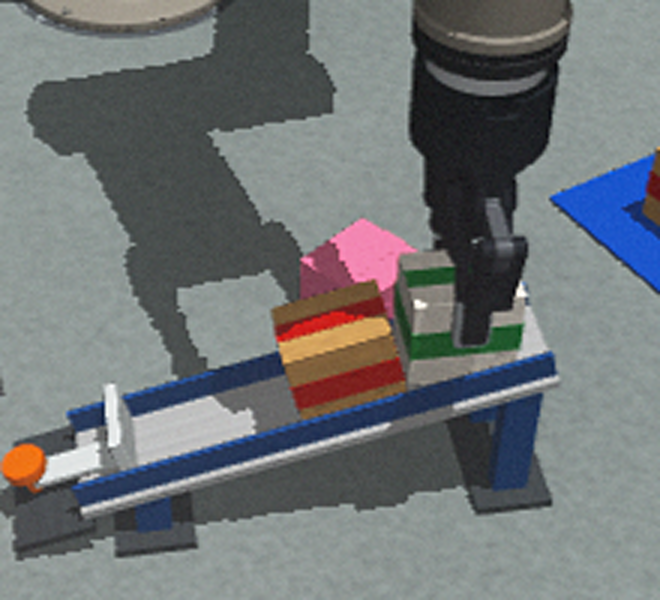

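```bash
python3 -m jog '{"travel":[[0,0,2],[0,0,4],[0,0,6],[0,0,8],[0,0,9],[0,0,9]],"yaw":[0,0,0,0,0,0],"gripper":[0,0,0,0,0,0]}' 20
python3 - <<'E'
from h import *
snap("scene","s15",(220,120,440,320),3)
E
```

```text
time: 20.85
ee_pos: [670.2, 73.8, 142.1]
ee_rot: [179.6, -2.4, -7.2]
wrist_force: [-11.1, -4.8, 25.8]
gripper_width: 47.6
```

View pics/s15.png

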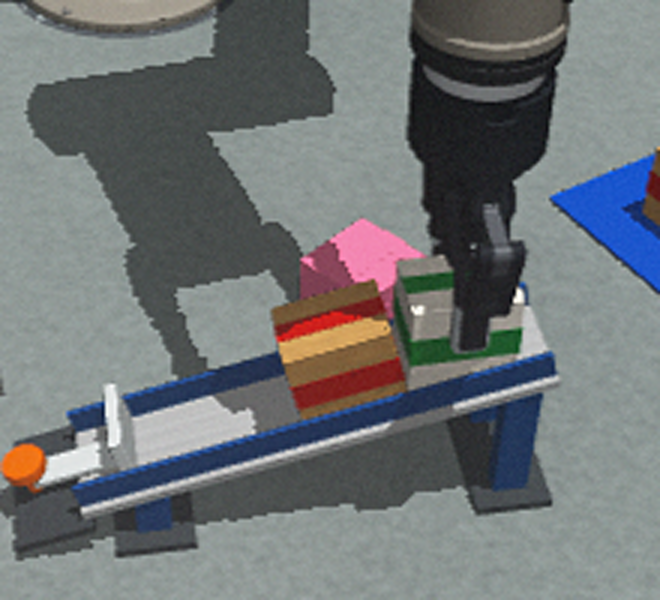

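```bash
python3 -m jog '{"travel":[[0,0,-3],[0,0,-4],[0,0,-4],[0,0,-4],[0,0,-4],[0,0,-4]],"yaw":[0,0,0,0,0,0],"gripper":[0,0,51,52,53,53]}' 20
python3 - <<'E'
from h import *
snap("scene","s16",(220,120,440,320),3)
E
```

```text
time: 21.5
ee_pos: [670.0, 73.8, 145.6]
ee_rot: [179.6, -2.3, -7.2]
wrist_force: [-0.4, -0.5, 0.1]
gripper_width: 52.7
```

View pics/s16.png

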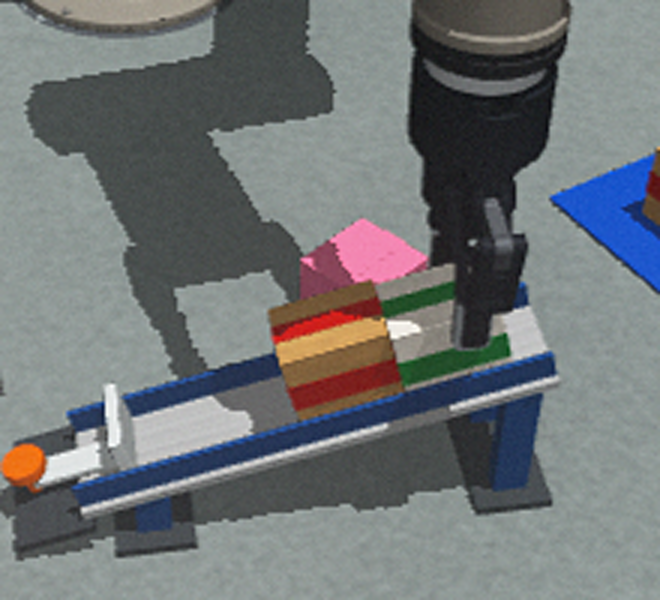

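```bash
python3 -m jog '{"travel":[[0,0,0],[0,0,0],[0,0,-5],[2,0,-40],[3,0,-80],[4,0,-105],[4,0,-105],[4,0,-105],[4,0,-105]],"yaw":[0,0,0,0,0,0,0,0,0],"gripper":[65,75,75,75,75,75,75,75,75]}' 20
python3 - <<'E'
from h import *
snap("wrist","w5",None,1.25)
snap("scene","s17",(220,120,440,320),3)
E
```

```text
time: 22.45
ee_pos: [669.1, 74.5, 249.2]
ee_rot: [179.6, -2.2, -7.2]
wrist_force: [-0.1, -0.6, 0.1]
gripper_width: 75.2
```

View pics/w5.png

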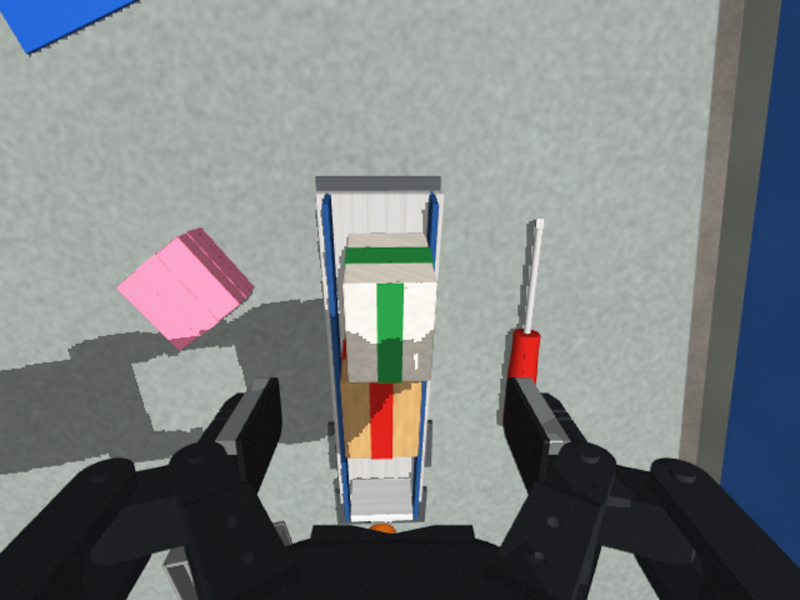

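View pics/s17.png

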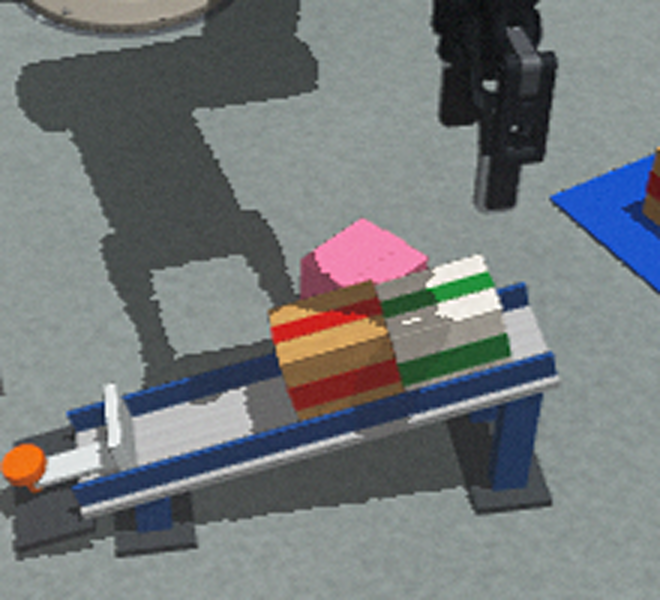

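Run:
```python
from ln import *
W=capture("wrist")
for n,p in dict(nuUL=(343,283),nuUR=(436,282),nuLL=(347,382),nuLR=(432,381),nxLL=(345,458),nxLR=(419,457),nxUL=(341,384),nxUR=(420,382)).items(): print(n,onlane(W,w(*p),64))
for p in((351,234),(428,234)): print("bottom back",onlane(W,w(*p),20))
print(W2w([138,0,20]))
```

```text
nuUL [125.5  19.8  64. ]
nuUR [125.4 -27.   64. ]
nuLL [59.3 20.7 64. ]
nuLR [ 58.9 -28.7  64. ]
nxLL [-7.2 25.  64. ]
nxLR [ -8.  -23.8  64. ]
nxUL [57.9 24.3 64. ]
nxUR [ 58.3 -21.7  64. ]
bottom back [132.6  17.3  20. ]
bottom back [132.2 -27.2  20. ]
[673.  114.3 120.7]
```

```bash
python3 go.py 666.2 63.3 135 -7.1
```

```text
t 22.7 shift [ -6.4  10.8 114.7] yaw -0.1 n 2.3078099746534835 F [0.  0.1 0.6] pos [669.6  74.5 249.8] [179.6  -2.2  -7.2] 75.0
```

```bash
python3 -m jog '{"travel":[[-3,11,40],[-5,11,80],[-6.4,11,105],[-6.4,11,114],[-6.4,11,115],[-6.4,11,115],[-6.4,11,115],[-6.4,11,115],[-6.4,11,115],[-6.4,11,115],[-6.4,11,115]],"yaw":[-0.1,-0.1,-0.1,-0.1,-0.1,-0.1,-0.1,-0.1,-0.1,-0.1,-0.1],"gripper":[75,75,75,75,60,55,52,50,49,49,49]}' 20
python3 - <<'E'
from ln import *
from plant import robot
s=robot.get_state(); print((L.T@(s["ee_pos"]-t)).round(1),s["wrist_force"].round(1))
E
```

```text
time: 23.8
ee_pos: [666.7, 63.1, 135.4]
ee_rot: [179.6, -2.3, -7.1]
wrist_force: [3.1, -1.0, 1.7]
gripper_width: 49.0
[91.3  0.1 46.4] [ 1.9 -0.5  1.8]
```

```bash
python3 -m jog '{"travel":[[0,0,0],[0,0,0],[0,0,-5],[2,0,-45],[4,0,-85],[5,-40,-95],[5,-60,-95],[5,-60,-95],[5,-60,-95],[5,-60,-95]],"yaw":[0,0,0,0,0,0,0,0,0,0],"gripper":[60,75,75,75,60,20,0,0,0,0]}' 20
python3 go.py 674 124 150 -7.1;python3 go.py 674 124 129 -7.1
python3 - <<'E'
from h import *
snap("wrist","w6",None,1.25)
E
```

```text
time: 24.9
ee_pos: [674.6, 122.3, 228.1]
ee_rot: [179.5, -2.1, -7.1]
wrist_force: [0.2, -0.3, 0.5]
gripper_width: 0.1
t 24.9 shift [-3.7 -2.3 78. ] yaw 0.0 n 1.5630143099038876 F [ 0.2 -0.3  0.5] pos [674.6 122.3 228.1] [179.5  -2.1  -7.1] 0.1
t 24.9 shift [-4.4 -2.4 99. ] yaw 0.0 n 1.982924066051659 F [ 0.2 -0.3  0.5] pos [674.6 122.3 228.1] [179.5  -2.1  -7.1] 0.1
```

View pics/w6.png

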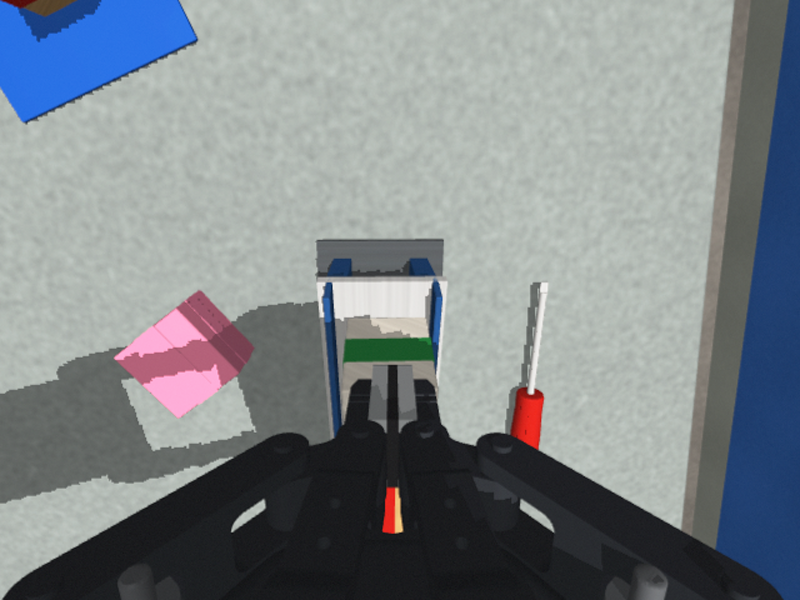

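```bash
python3 - <<'E'
from ln import *
W=capture("wrist")
print(onlane(W,w(347,318),0),onlane(W,w(430,318),0),onlane(W,w(343,362),64),onlane(W,w(437,363),64))
E
python3 -m jog '{"travel":[[-2,-3,40],[-4,-3,75],[-4,-3,88],[-4.4,-3,94],[-4.4,-3,97],[-4.4,-3,97],[-4.4,-3,97]],"yaw":[0,0,0,0,0,0,0],"gripper":[0,0,0,0,0,0,0]}' 20
python3 - <<'E'
from h import *
snap("scene","s18",(220,120,440,320),3)
E
```

```text
[123.4  21.6   0. ] [122.5 -29.5   0. ] [142.1  19.6  64. ] [140.5 -25.   64. ]
time: 25.8
ee_pos: [675.6, 124.6, 133.9]
ee_rot: [179.6, -2.4, -7.1]
wrist_force: [-0.7, -0.0, -0.5]
gripper_width: -0.1
```

View pics/s18.png

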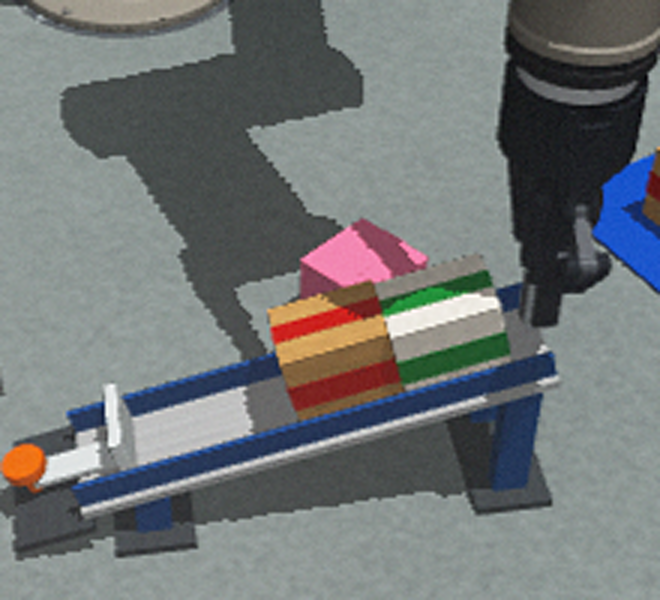

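```bash
cat > dirn.py <<'E'
from ln import *
from scipy.spatial.transform import Rotation as Ro
s=robot.get_state();R=Ro.from_euler('xyz',s["ee_rot"],degrees=True).as_matrix()
print("unit downhill in tool",np.round(R.T@(-L[:,0]),4),"lane pos",(L.T@(s["ee_pos"]-t)).round(1),"F lane",(L.T@s["wrist_force"]).round(1),"t",s["time"])
E
python3 dirn.py
```

```text
unit downhill in tool [-0.0096  0.9687  0.248 ] lane pos [151.3  -1.   29.6] F lane [-0.   0.1 -0.1] t 25.95
```

```bash
python3 -m jog '{"travel":[[0,5,1.2],[-0.1,10,2.5],[-0.1,15,3.8],[-0.2,20,5.1],[-0.2,25,6.4],[-0.3,30,7.7],[-0.3,35,9],[-0.4,40,10.3],[-0.4,45,11.5],[-0.5,50,12.8],[-0.5,55,14.1],[-0.6,60,15.4],[-0.6,65,16.7],[-0.7,70,18],[-0.7,75,19.2],[-0.8,80,20.5],[-0.8,80,20.5]],"yaw":[0,0,0,0,0,0,0,0,0,0,0,0,0,0,0,0,0],"gripper":[0,0,0,0,0,0,0,0,0,0,0,0,0,0,0,0,0]}' 20
python3 dirn.py
python3 - <<'E'
from h import *
snap("scene","s19",(200,120,440,320),3)
E
```

```text
time: 27.65
ee_pos: [664.9, 44.0, 112.7]
ee_rot: [179.6, -2.3, -7.2]
wrist_force: [-0.5, -0.2, 0.9]
gripper_width: 0.2
unit downhill in tool [-0.009   0.9686  0.2486] lane pos [68.  -0.6 29.2] F lane [0.4 0.2 0.1] t 27.75
```

View pics/s19.png

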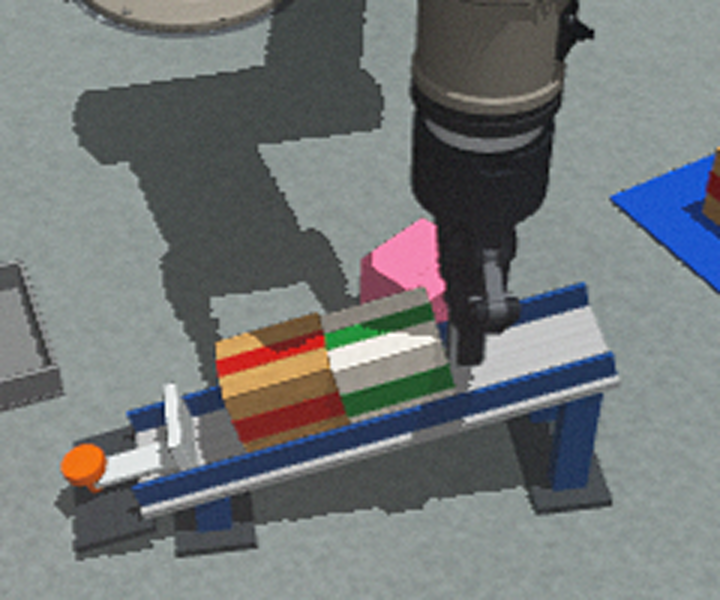

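```bash
python3 -m jog '{"travel":[[0,3,0.8],[0,6,1.5],[0,9,2.3],[0,12,3.1],[0,15,3.8],[0,18,4.6],[0,20,5.1]],"yaw":[0,0,0,0,0,0,0],"gripper":[0,0,0,0,0,0,0]}' 20
python3 dirn.py
python3 - <<'E'
from h import *
snap("scene","s20",(200,150,360,290),4.5)
E
```

```text
time: 28.5
ee_pos: [662.6, 24.5, 107.7]
ee_rot: [179.6, -2.3, -7.1]
wrist_force: [-0.6, 1.4, -0.5]
gripper_width: -0.2
unit downhill in tool [-0.0088  0.9685  0.2489] lane pos [47.  -0.8 29.2] F lane [-0.1  0.4  1. ] t 28.6
```

View pics/s20.png

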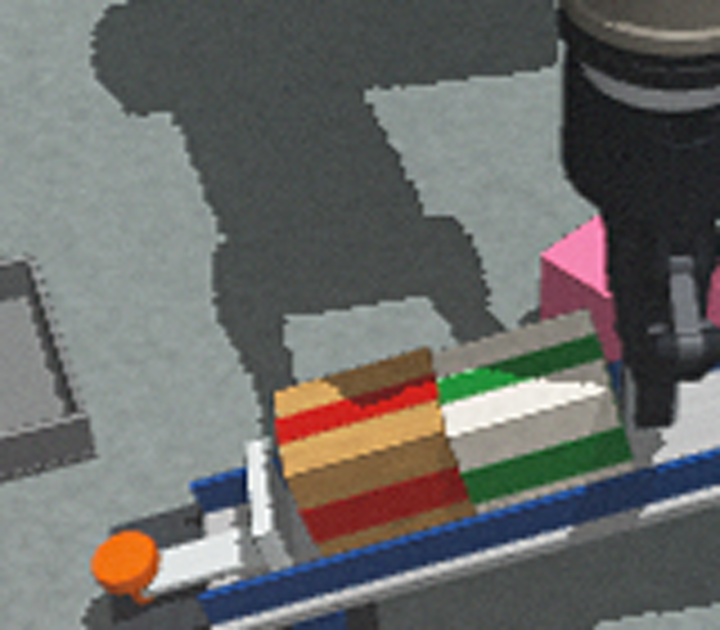

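Close now; small steps while watching the force.

```bash
python3 -m jog '{"travel":[[0,1.5,0.4],[0,3,0.8],[0,4.5,1.2],[0,6,1.5]],"yaw":[0,0,0,0],"gripper":[0,0,0,0]}' 20
python3 dirn.py
python3 -m jog '{"travel":[[0,1.5,0.4],[0,3,0.8],[0,4.5,1.2]],"yaw":[0,0,0],"gripper":[0,0,0]}' 20
python3 dirn.py
```

```text
time: 29.05
ee_pos: [661.9, 18.4, 106.3]
ee_rot: [179.6, -2.3, -7.1]
wrist_force: [-0.5, 1.8, 0.1]
gripper_width: -0.3
unit downhill in tool [-0.0087  0.9684  0.2491] lane pos [40.6 -0.8 29.2] F lane [0.3 0.7 0.3] t 29.15
time: 29.45
ee_pos: [661.3, 13.7, 105.0]
ee_rot: [179.5, -2.3, -7.1]
wrist_force: [0.2, 1.1, 0.4]
gripper_width: -0.3
unit downhill in tool [-0.0084  0.9684  0.2493] lane pos [35.7 -0.9 29.2] F lane [ 0.4 -0.3  0.5] t 29.55
```

```bash
python3 -m jog '{"travel":[[0,1,0.3],[0,2,0.5],[0,3,0.8]],"yaw":[0,0,0],"gripper":[0,0,0]}' 20
python3 dirn.py
python3 -m jog '{"travel":[[0,1,0.3],[0,2,0.5]],"yaw":[0,0],"gripper":[0,0]}' 20
python3 dirn.py
python3 - <<'E'
from h import *
snap("scene","s21",(200,150,360,290),4.5)
E
```

```text
time: 29.85
ee_pos: [661.2, 11.5, 104.5]
ee_rot: [179.6, -2.3, -7.2]
wrist_force: [0.7, 8.6, 2.4]
gripper_width: 0.0
unit downhill in tool [-0.0088  0.9688  0.2476] lane pos [33.8 -1.1 29.3] F lane [ 5.9 -0.2  0.5] t 29.95
time: 30.15
ee_pos: [661.6, 11.2, 104.6]
ee_rot: [179.8, -2.4, -7.1]
wrist_force: [1.7, 11.0, 1.9]
gripper_width: 0.4
unit downhill in tool [-0.0094  0.9695  0.2448] lane pos [33.6 -1.5 29.3] F lane [ 8.8 -1.1 -0.3] t 30.25
```

View pics/s21.png

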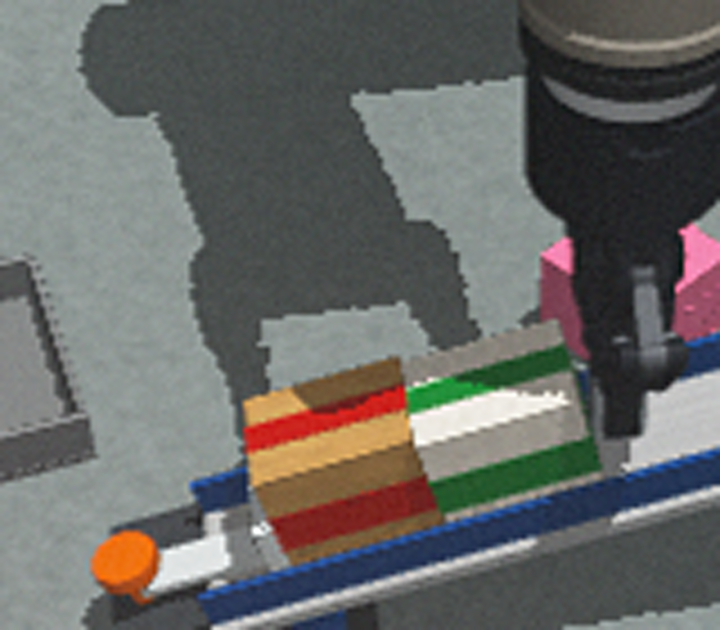

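```bash
python3 -m jog '{"travel":[[0,1.5,0.3],[0,2.5,0.5],[0,2.5,0.5]],"yaw":[0,0,0],"gripper":[0,0,0]}' 20
python3 dirn.py
python3 -m jog '{"travel":[[0,-3,-1],[0,-12,-4],[0,-25,-20],[3,-30,-60],[6,-30,-110],[7,-30,-130],[7,-30,-130],[7,-30,-130],[7,-30,-130]],"yaw":[0,0,0,0,0,0,0,0,0],"gripper":[0,0,0,0,0,0,0,0,0]}' 20
python3 dirn.py
python3 - <<'E'
from h import *
snap("wrist","w7",None,1.25)
snap("scene","s22",(190,150,380,300),4)
snap("side","d22",(230,150,410,330),4*.8)
E
```

```text
time: 30.6
ee_pos: [661.9, 11.2, 104.6]
ee_rot: [180.0, -2.5, -7.1]
wrist_force: [1.5, 10.1, 2.0]
gripper_width: 0.1
unit downhill in tool [-0.0102  0.9703  0.2417] lane pos [33.5 -1.7 29.4] F lane [10.2 -0.2 -0.3] t 30.7
time: 31.6
ee_pos: [666.1, 40.8, 232.8]
ee_rot: [180.0, -2.3, -7.1]
wrist_force: [-0.6, -0.2, -0.8]
gripper_width: 0.1
unit downhill in tool [-0.0093  0.9702  0.242 ] lane pos [ 93.5  -2.5 146.6] F lane [ 0.2  0.4 -0. ] t 31.7
```

View pics/w7.png

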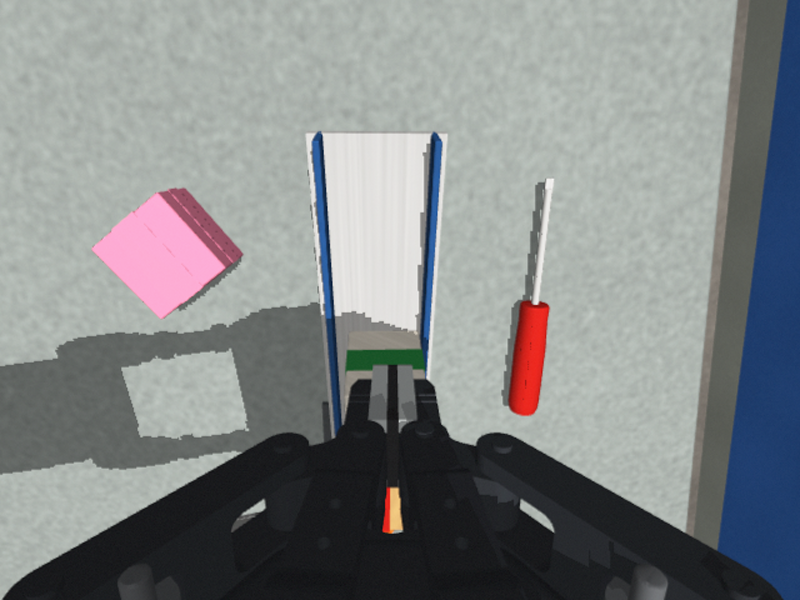

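View pics/s22.png

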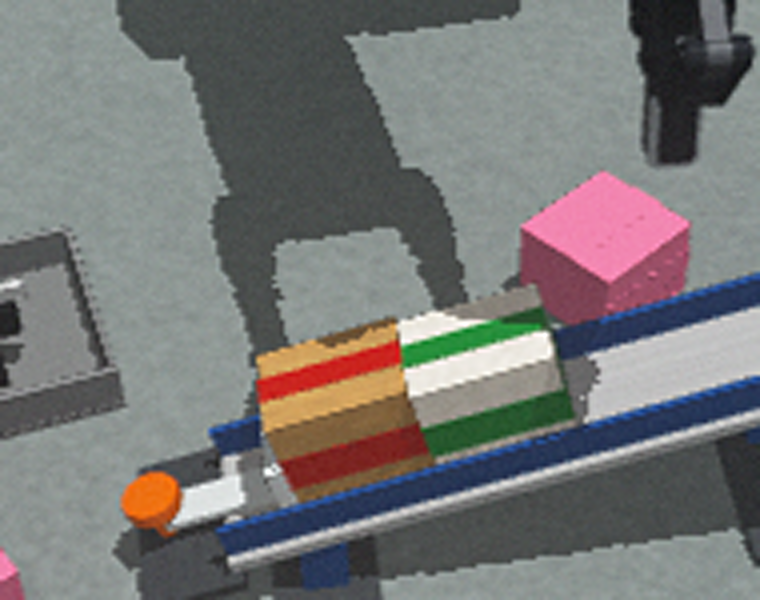

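View pics/d22.png

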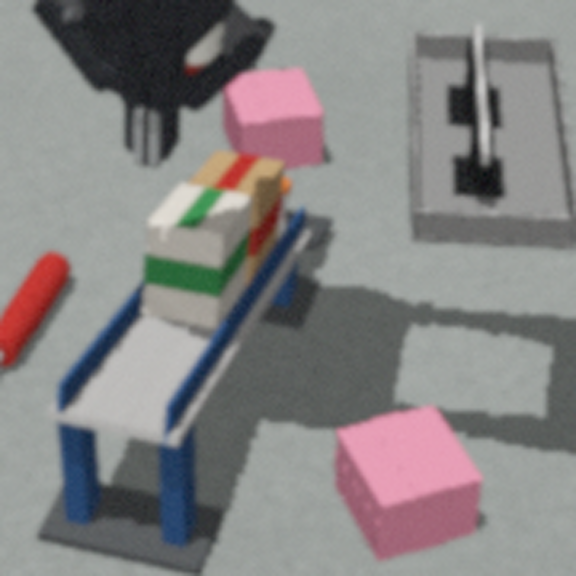

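```bash
python3 -m jog '{"travel":[[0,40,-20],[0,85,-40],[0,130,-60],[0,170,-60],[0,180,-60],[0,180,-60],[0,180,-60]],"yaw":[0,0,0,0,0,0,0],"gripper":[0,0,0,0,0,0,0]}' 20
python3 - <<'E'
from ln import *
W=snap("wrist","w8",None,1.25)
snap("scene","s23")
E
```

```text
time: 32.55
ee_pos: [642.0, -136.5, 293.2]
ee_rot: [-180.0, -2.3, -7.1]
wrist_force: [-0.3, -0.1, 0.6]
gripper_width: -0.1
```

View pics/w8.png

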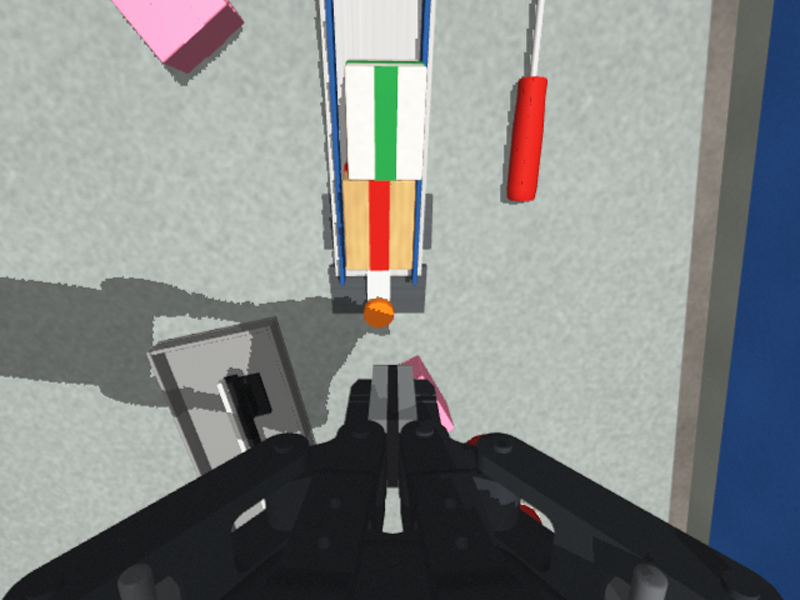

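View pics/s23.png

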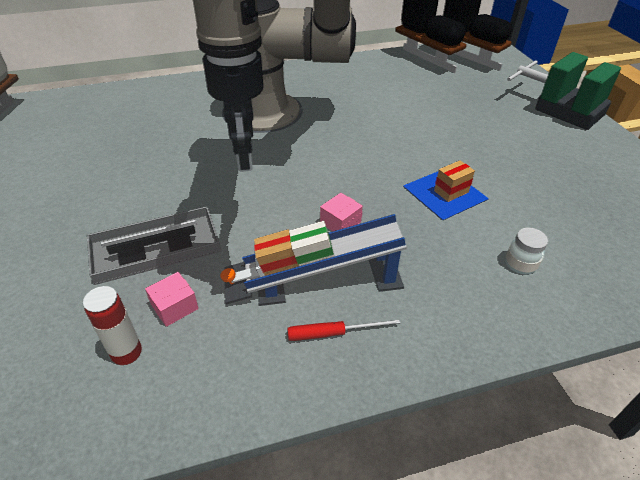

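Run:
```python
from ln import *
W=capture("wrist")
for n,p in dict(nuUL=(346,66),nuUR=(426,66),nuLL=(347,179),nuLR=(422,180),nxUL=(343,181),nxUR=(416,182),nxLL=(345,270),nxLR=(412,270)).items(): print(n,onlane(W,w(*p),64))
print("wall tops",onlane(W,w(331,66),18),onlane(W,w(431,66),18),onlane(W,w(343,282),18),onlane(W,w(416,282),18))
```

```text
nuUL [20.  19.9 64. ]
nuUR [ 20.4 -26.2  64. ]
nuLL [-45.4  22.   64. ]
nuLR [-46.1 -27.   64. ]
nxUL [-46.7  24.6  64. ]
nxUR [-47.4 -23.1  64. ]
nxLL [-112.2   26.2   64. ]
nxLR [-112.6  -22.7   64. ]
wall tops [16.4 32.1 18. ] [ 17.  -34.5  18. ] [-148.1   31.8   18. ] [-148.8  -30.9   18. ]
```

Run:
```python
from plant import workorder,robot
print(robot.get_state()["time"]); print(workorder.hand_in())
```

```text
32.9
the job is handed in; nothing more can be done
None
```

The whole job was done in the order asked and handed in at 32.9 s:

1. **Blade:** it went into the grey tray first and lies flat on its plates.
2. **Oldest carton:** it stands upright on the blue mat.
3. **New carton:** it went into the lane behind the remaining carton, and closed fingertips pushed the row down. At the stop the force rose from about 0 to 6, then 9, then 10 N, with only about 0.3 mm of further movement. I took this as contact; sliding the row needs only 1 to 4 N.

**Last checks:**
- **Row:** the two cartons are touching (gap about 1 mm or less, within measuring error). The new one is let go and within about 1° of square. The remaining carton's low face measures about 112 mm downhill of the lane's origin, roughly where the pictures put the stop.
- **Other objects:** the can, jar, screwdriver and pink look-alikes look unmoved, and the gripper is clear of everything.

**Disagreements:**
- **Off centre:** the new carton sits about 3 mm to one side of the lane, and regripping it to centre it made little difference.
- **Rotation under pressure:** it did not turn to the slope when pressed down (26 N, below the limit). I opened the fingers slightly and it settled flat by itself.
- **Tool tilt:** the tool picked up a lean of about 2° during the moves, which caused no visible trouble.

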